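# Clamp the housing and hold its cover over the tapped holes

### The job

Slide the blue jaw with the red grip gently shut until the grey housing is pressed between it and the fixed jaw, and leave it shut. Then pick up the aluminium cover plate by its black handle and hold it level over the housing, about a centimetre above the rim without touching, each of its three holes centred over its threaded hole, as if the screws were to go in next. Finish while still holding it there, and leave the other things on the bench where they lie.

Things in the scene. Friction and masses are not known exactly. Their poses are not given: they have to be found in the camera images.
- fixture: clamping fixture screwed to the bench: dark steel base plate 130 (x) x 240 (y) x 12 mm, origin at the centre of its underside. Its y axis is the slide direction and points from the sliding jaw to the fixed jaw. Fixed blue jaw at its +y end, 45 mm above the bench, inner face at y = +85 mm of this frame; the housing stands on the base plate, 12 mm above the bench.
- jaw (a joint): travel of the sliding blue jaw in m along the fixture's +y: 0 fully open, 0.056 the end of its way; it meets a housing that stands against the fixed jaw at 0.050. Its inner face lies at y = -65 mm + travel of the fixture's frame. It slides with about 2.5 N of friction and stays where it is left. The jaw is 44 mm high above the bench, 100 mm wide, 40 mm thick.
- jaw_face (a point): centre of the sliding jaw's inner face (the one towards the housing), 29 mm above the bench; axes as the fixture's
- jaw_grip (a point): middle of the graspable upper part of the red upright grip on the sliding jaw: square post 16 x 16 mm, standing from the jaw's top (44 mm above the bench) to 100 mm above the bench; this point is 85 mm above the bench and 22 mm behind the jaw's inner face; axes as the fixture's
- housing: grey open-topped housing 90 (x) x 100 (y) x 45 mm, 0.45 kg, loose on the fixture's base between the jaws, axes as the fixture's; origin at the centre of its underside. Up to 12 mm short of the fixed jaw at first: the closing jaw pushes it along (3 N of friction); clamped, its centre is at y = +35 mm of the fixture. A press of 5 to 20 N, kept for a moment, is right; over 60 N damages it.
- housing_top (a point): centre of the housing's open top, level with its rim (45 mm above its underside, 57 mm above the bench); axes as the housing's
- cover_handle (a point): centre of the grip bar of the cover plate's black bow handle: bar 12 mm wide (x) x 56 mm long (y) x 14 mm high, centred over the plate, 29 mm above the plate's underside, 22 to 36 mm above it from bottom to top; it stands on two feet with free space under the bar. Axes are the plate's: z up, y along the bar. The plate is 88 (x) x 98 (y) x 4 mm, aluminium, about 0.2 kg, flat on the bench. It fits only one way round: y of the plate along y of the housing.
- cover_under (a point): centre of the cover plate's underside; axes as the plate's
- cover: the cover plate with its handle; origin and axes as cover_under
- thread0 (a point): mouth of the housing's threaded hole 0 at (x -33, y +38 mm) of the housing's frame, 6 mm wide, in a steel boss just below the rim (44 mm above the underside)
- hole0 (a point): cover plate's screw hole 0 at (x -33, y +38 mm) of the plate's frame, 12 mm wide, at the plate's underside; belongs over threaded hole 0
- thread1 (a point): mouth of the housing's threaded hole 1 at (x +33, y +38 mm) of the housing's frame, 6 mm wide, in a steel boss just below the rim (44 mm above the underside)
- hole1 (a point): cover plate's screw hole 1 at (x +33, y +38 mm) of the plate's frame, 12 mm wide, at the plate's underside; belongs over threaded hole 1
- thread2 (a point): mouth of the housing's threaded hole 2 at (x 0, y -38 mm; the lone one) of the housing's frame, 6 mm wide, in a steel boss just below the rim (44 mm above the underside)
- hole2 (a point): cover plate's screw hole 2 at (x 0, y -38 mm; the lone one) of the plate's frame, 12 mm wide, at the plate's underside; belongs over threaded hole 2
- red_tape: roll of red tape, 80 mm across, 19 mm high, a bystander; origin at the centre of its underside
- clip_board: clipboard with a sheet, 228 x 155 x 16 mm, a bystander; origin at the centre of its underside
- stop: black stop block with a thumb screw, 40 x 85 x 49 mm, a bystander; origin at the centre of its underside
- pen: black and white marker pen, 131 mm long, 14 mm thick, a bystander; origin at the centre of its underside
- key: hex key with a red grip, 94 mm long, 12 mm high, a bystander; origin at the centre of its underside

How it is judged:
By the outcome, as a careful person would: the job done as asked, in the order asked, and still so for the second after the job is handed in, while the arm keeps its last pose, push and grip.
It also fails if it takes over 54 s, if anything falls off the work surface, if the arm or the gripper's body presses on something with over 40 N, if the wrist force passes 120 N, or if a joint passes its speed limit or range.

### The arm

A 6-joint arm with a two-finger parallel gripper is mounted at the origin on a cart in front of the work surface, level with it; the furniture and walls round the work are solid. World frame = base frame: x ahead of the robot, y to its left, z up, the work surface at z = 0. Lengths are in m, angles in degrees, forces in N, time in s.
With the tool pointing down it reaches from about 0.375 to 0.9 m from the base axis. Payload 3.1 kg.
Tool frame: the origin (TCP) lies between the finger pads; the fingertips stand bot.tip_extent ahead of it and the grasp point (between the pads) lies 2 mm behind it (bot.tip_extent is the distance from the TCP to the fingertips, in m); z points along the fingers, y is the direction in which the jaws open and shut (so a half turn about z gives the same grasp; the last joint's range is limited). The gripper opens to 87 mm and grips with 3 to 60 N. Pads are 19 mm wide; open, the fingers measure 117 mm over their backs; the gripper's body (75 mm by 190 mm) begins 51 mm behind the grasp point.
Start: joints at [62.309, 30.224, 82.088, -0, 67.689, -10.227], TCP at [0.188, 0.596, 0.24] pointing down, gripper open.
Joint ranges: [-176.69, 176.69], [-43.24, 126.21], [12.49, 139.97], [-82, 262], [0, 151.66], [-163.58, 163.58]. Speed limits (degrees/s): [159.86, 159.86, 180, 180, 180, 180].

### API

Orientations are given as a 3x3 rotation matrix whose columns are the frame's x, y, z axes.
In Python, from rig import bot, imaging, recognise, masks_of, mark_of gives the robot as it stands.
- The arm moves only by the tool send_rows, never from a script. Its argument "plan" is a list that holds one entry, the list of rows, each a list of 5 numbers: the shift along the world's x, y, z normalised to -1 to 1, where 1 is 0.03 m, then the turn about the world's z normalised to -1 to 1, where 1 is 0.1 rad, then the closure, from -1 (fully open) to 1 (shut). A call has 1 to 20 rows; each row shifts and turns the commanded pose from where the row before left it; what a row does not reach is not made up. A row lasts 1/10 s, in which the tool goes at most 50 mm and 8.59 degrees, less where a joint would pass 70% of its speed; a pose out of reach is approached as far as the arm can. A call with a number of a shift or a turn outside -1 to 1 is refused whole. A call with a gripper value outside its range is refused whole. The fingers move at their own pace and stop on an object; the grip force is fixed at half the most. Time passes only in rows, so rows that do not move let the fingers close. It gives the time, the measured TCP pose, the force and the opening at its end, in the units of the state.
- bot.read_state(): the state, without advancing time (a new reading comes with each control period).
- imaging.capture(name): name is "scene" or "side" or "wrist"; returns a dict with "img" (384x512x3 uint8, blue, green, red), "mtx" (3x3 intrinsics, pixels), "distortion" ([k1, k2, p1, p2, k3] as OpenCV has them; the pictures are not rectified), "pose" (4x4, takes a point from camera to world coordinates); the wrist camera has in their place "T_tool_cam" (4x4, takes a point from camera to tool coordinates, whose origin is the TCP and whose axes are the flange's). Camera axes: x right, y down, z forward; pixel columns grow to the right and rows downward; lengths in m; the calibration is good to about 2 mm. A picture is of the moment at which its call begins: read the wrist's pose just before it. There is no depth.
- bot.hand_in(): hands the job in, once; it reports no verdict.
Trained networks look in the newest picture that a camera, given by its name, has taken for a name from the list of things; names that differ only in an ending like _2 or _b are one class to them, and where a whole thing is asked for, a point or a joint stands for the part that bears it (a point fixed in the world has none). Each returns a list of dicts, best first, with "conf" (0 to 1); they miss things now and then, are a little off and sometimes report something else, mostly with a low value. They report only what shows in the picture. A call takes as long as a camera call.
- recognise(camera, target): "at" ([x, y, z] in m, in world coordinates, good to about 4 mm: the middle of the surface that is visible of it).
- masks_of(camera, target): "region" (384x512 bool, what is visible of it).
- mark_of(camera, target): "at" ([x, y, z] in m, in world coordinates, good to about 4 mm: a listed point, or the origin of a listed thing).
The state is a dict: "time_s": time; "joint_positions": joint angles; "qvel": joint speeds; "tau": joint torques, N m; "position": TCP position; "tcp_rot": TCP orientation; "force": force on the tool from outside, world axes, zero at the start; "moment": the same for the moment, N m; "opening": opening from 0.0 (shut) to 1.0 (fully open).
Only numpy, scipy, OpenCV 4.12 (cv2) and the standard library are available. Lean on these libraries where they do the work, as an engineer would, in place of code of your own. Each camera call takes 0.05 s, during which the arm holds its last target.

## Working session

There is one attempt and no reset: what is moved stays moved. The work goes in short steps, Python scripts to look and compute and a tool call to move; the robot and the scene stay as the last step left them, time stands still between calls to the robot, and variables do not carry over. Pictures are saved under pics/ and viewed, and the job is handed in when it is done.

Besides the shell and the picture viewer there is one more tool, called after "Call:" as name([rows], argument=value, ...), one row to a line, values as JSON. send_rows: Moves the arm, as the interface text tells. Its arguments: {"type":"object","properties":{"plan":{"type":"array"}},"required":["plan"]}

```bash
mkdir -p pics; ls; python3 - <<'E'
from rig import bot, imaging, recognise, masks_of, mark_of
import cv2,numpy as np
s=bot.read_state();print(s['time_s'],s['position'],s['tcp_rot'],s['opening'],s['force'],bot.tip_extent)
for c in("scene","side"):
    d=imaging.capture(c);cv2.imwrite(f"pics/{c}0.png",d['img']);print(c,d['pose'])
    for t in("fixture","jaw_face","jaw_grip","housing","housing_top","cover_handle","cover_under","thread0","thread1","thread2","hole0","hole1","hole2"):
        r=mark_of(c,t);print(t,[(np.round(q['at'],4).tolist(),round(q['conf'],2)) for q in r[:2]])
print(bot.read_state()['time_s'])
E
```

```text
pics
0.0 [0.18722518 0.59558284 0.23858841] [[-9.53904994e-01  3.00107140e-01 -9.83536572e-04]
 [ 3.00108515e-01  9.53903236e-01 -1.86953055e-03]
 [ 3.77139253e-04 -2.07852223e-03 -9.99997769e-01]] 1.0012146560809772 [-1.24910685 -0.4290685   0.47665135] 0.017
scene [[-0.34435817 -0.59617329  0.72525503 -0.70077936]
 [-0.93872124  0.20644272 -0.27601421  0.50536983]
 [ 0.01482868 -0.77586004 -0.63073077  1.20501249]
 [ 0.          0.          0.          1.        ]]
fixture [([0.5443, -0.1506, -0.0002], 0.93)]
jaw_face [([0.5274, -0.1976, 0.0259], 0.7)]
jaw_grip [([0.5257, -0.2202, 0.0867], 0.78), ([0.4667, 0.2805, 0.0014], 0.37)]
housing [([0.5559, -0.1227, 0.0133], 0.78), ([0.525, 0.3124, 0.0003], 0.63)]
housing_top [([0.5597, -0.1228, 0.0561], 0.9)]
cover_handle [([0.5125, 0.2664, 0.0315], 0.62)]
cover_under [([0.5144, 0.2625, 0.0043], 0.71)]
thread0 [([0.5364, -0.0808, 0.0542], 0.95), ([0.5459, -0.1589, 0.0596], 0.62)]
thread1 [([0.5364, -0.0808, 0.0542], 0.95), ([0.5459, -0.1589, 0.0596], 0.62)]
thread2 [([0.5364, -0.0808, 0.0542], 0.95), ([0.5459, -0.1589, 0.0596], 0.62)]
hole
[... 538 characters left out ...]
5, 0.0877], 0.83)]
housing [([0.5602, -0.1282, 0.013], 0.7), ([0.432, 0.5241, -0.0011], 0.27)]
housing_top [([0.562, -0.1251, 0.0594], 0.98)]
cover_handle [([0.514, 0.2647, 0.029], 0.97)]
cover_under [([0.5142, 0.2668, 0.0034], 0.82)]
thread0 [([0.549, -0.1654, 0.0537], 0.83), ([0.5389, -0.0792, 0.0537], 0.75)]
thread1 [([0.549, -0.1654, 0.0537], 0.83), ([0.5389, -0.0792, 0.0537], 0.75)]
thread2 [([0.549, -0.1654, 0.0537], 0.83), ([0.5389, -0.0792, 0.0537], 0.75)]
hole0 [([0.4584, 0.2883, 0.0003], 0.94), ([0.5296, 0.2269, -0.0004], 0.64)]
hole1 [([0.4584, 0.2883, 0.0003], 0.94), ([0.5296, 0.2269, -0.0004], 0.64)]
hole2 [([0.4584, 0.2883, 0.0003], 0.94), ([0.5296, 0.2269, -0.0004], 0.64)]
1.4
```

View pics.

View pics/scene0.png

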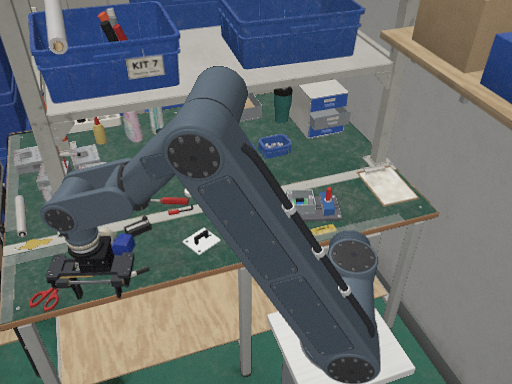

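View pics/side0.png

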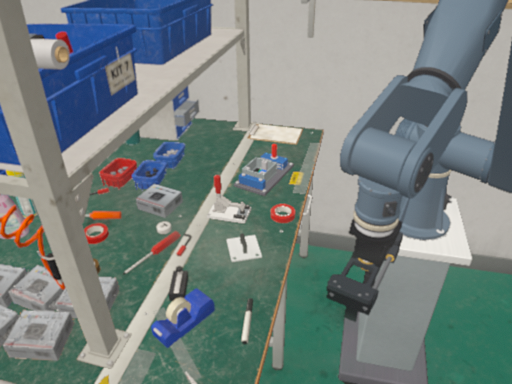

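```bash
python3 - <<'E'
from rig import bot, imaging, recognise, masks_of, mark_of
import cv2,numpy as np
d=imaging.capture("wrist");print(np.round(d['T_tool_cam'],3),d['mtx'],d['distortion']);cv2.imwrite("pics/w0.png",d['img'])
for t in("stop","red_tape","clip_board","pen","key"):
  for c in("scene","side"):
    print(t,c,[(np.round(q['at'],3).tolist(),round(q['conf'],2)) for q in mark_of(c,t)[:1]])
E
```

```text
[[ 0.    -0.97  -0.242  0.067]
 [ 1.     0.     0.001  0.001]
 [-0.    -0.242  0.97  -0.145]
 [ 0.     0.     0.     1.   ]] [[291.26978545   0.         255.23429062]
 [  0.         291.26978545 192.98310522]
 [  0.           0.           1.        ]] [0.00737454 0.         0.         0.         0.        ]
stop scene [([0.643, 0.458, 0.004], 0.82)]
stop side [([0.641, 0.461, 0.003], 0.89)]
red_tape scene []
red_tape side [([0.43, 0.077, 0.001], 0.62)]
clip_board scene [([0.578, -0.506, 0.0], 0.94)]
clip_board side [([0.582, -0.508, 0.001], 0.81)]
pen scene [([0.536, -0.082, 0.058], 0.58)]
pen side [([0.559, -0.124, 0.058], 0.71)]
key scene [([0.694, 0.299, -0.001], 0.6)]
key side [([0.692, 0.298, -0.0], 0.68)]
```

Call:
send_rows([
  [[0.8, -1, 0, -0.77, -1], [0.8, -1, 0, -0.77, -1], [0.8, -1, 0, -0.77, -1], [0.8, -1, 0, -0.77, -1], [0.8, -1, 0, -0.77, -1], [0.8, -1, 0, -0.77, -1], [0.8, -1, 0, -0.77, -1], [0.8, -1, 0, -0.77, -1], [0.8, -1, 0, -0.77, -1], [0.8, -1, 0, -0.77, -1], [0.8, -1, 0, -0.77, -1], [0, 0, 0, 0, -1], [0, 0, 0, 0, -1]],
])

```text
time_s: 3.25
position: [0.4519, 0.2656, 0.2395]
tcp_rot: [[-0.405, 0.914, -0.0], [0.914, 0.405, 0.0], [0.0, -0.0, -1.0]]
force: [-0.4, 0.3, -0.5]
opening: 1.006
```

```bash
cat > h.py <<'E'
from rig import bot, imaging, recognise, masks_of, mark_of
import cv2,numpy as np
def wrist(name):
    s=bot.read_state();d=imaging.capture("wrist");cv2.imwrite(f"pics/{name}.png",d['img'])
    T=np.eye(4);T[:3,:3]=s['tcp_rot'];T[:3,3]=s['position']
    return s,d,T@d['T_tool_cam']
def px2z(d,P,uv,z):
    p=cv2.undistortPoints(np.array(uv,float).reshape(-1,1,2),d['mtx'],np.array(d['distortion'])).reshape(-1,2)
    r=np.c_[p,np.ones(len(p))]@P[:3,:3].T
    return P[:3,3]+r*((np.asarray(z)-P[2,3])/r[:,2])[:,None]
def proj(d,P,X):
    Q=np.linalg.inv(P);rv=cv2.Rodrigues(Q[:3,:3])[0]
    return cv2.projectPoints(np.array(X,float).reshape(-1,1,3),rv,Q[:3,3],d['mtx'],np.array(d['distortion']))[0].reshape(-1,2)
def st():
    s=bot.read_state();R=s['tcp_rot'];print('t',round(s['time_s'],2),'p',np.round(s['position'],4),'yawy',round(float(np.degrees(np.arctan2(R[1,1],R[0,1]))),2),'f',np.round(s['force'],2),'op',round(s['opening'],3));return s
E
python3 - <<'E'
from h import *
st()
s,d,P=wrist("w1")
for t in("cover_handle","cover_under","hole0","hole1","hole2","cover"):
    print(t,[(np.round(q['at'],4).tolist(),round(q['conf'],2)) for q in mark_of("wrist",t)[:4]])
np.save("w1P.npy",P)
E
```

```text
t 3.25 p [0.4519 0.2656 0.2395] yawy 23.91 f [-0.44  0.29 -0.45] op 1.006
cover_handle [([0.5126, 0.2616, 0.026], 0.68), ([0.5129, 0.2613, -0.0018], 0.23)]
cover_under [([0.5138, 0.2627, -0.0037], 0.95)]
hole0 [([0.5284, 0.2261, 0.003], 0.93), ([0.5247, 0.3135, -0.005], 0.85), ([0.4691, 0.2834, 0.0044], 0.79)]
hole1 [([0.5284, 0.2261, 0.003], 0.93), ([0.5247, 0.3135, -0.005], 0.85), ([0.4691, 0.2834, 0.0044], 0.79)]
hole2 [([0.5284, 0.2261, 0.003], 0.93), ([0.5247, 0.3135, -0.005], 0.85), ([0.4691, 0.2834, 0.0044], 0.79)]
cover []
```

View pics/w1.png

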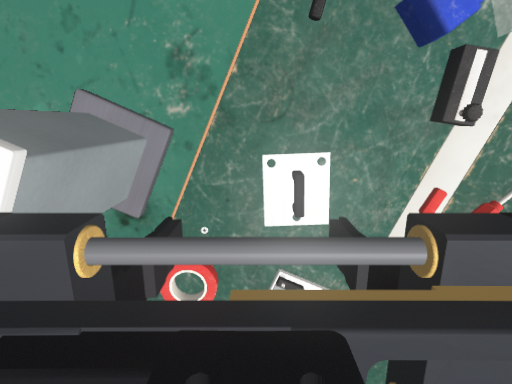

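The wrist view shows the cover (white square, corners about (263,155), (329,153), (330,224), (264,226)), holes at (271,163), (322,161) and about (298,215), black bar along column 298. Computing its pose, then moving on to the fixture.

```bash
python3 - <<'E'
import cv2,numpy as np
im=cv2.imread("pics/w1.png")
m=(im.min(2)>150).astype(np.uint8);m[:140]=0;m[235:]=0;m[:,:250]=0;m[:,340:]=0
c=max(cv2.findContours(m,0,1)[0],key=cv2.contourArea)
r=cv2.minAreaRect(c);print(r)
import h
d={'mtx':np.array([[291.26978545,0,255.23429062],[0,291.26978545,192.98310522],[0,0,1]]),'distortion':[0.00737454,0,0,0,0]}
P=np.load("w1P.npy")
b=h.px2z(d,P,cv2.boxPoints(r),[.004]*4);print(b,b.mean(0))
for i in range(4):
    e=b[(i+1)%4]-b[i];print(np.linalg.norm(e),np.degrees(np.arctan2(e[1],e[0])))
cv2.imwrite("pics/w1z.png",cv2.resize(im[140:240,245:345],None,fx=6,fy=6,interpolation=2))
E
```

```text
((296.71710205078125, 188.96878051757812), (72.77095031738281, 68.43904876708984), 88.53119659423828)
[[0.44850015 0.2919364  0.004     ]
 [0.52890175 0.33004797 0.004     ]
 [0.57754736 0.24203036 0.004     ]
 [0.49209855 0.20129323 0.004     ]] [0.51176195 0.26632699 0.004     ]
0.08897700364066244 25.36165390902389
0.10056587422665296 -61.07142769181167
0.09466262493213085 -154.51084799945912
0.10058333072327057 115.68705682045216
```

View pics/w1z.png

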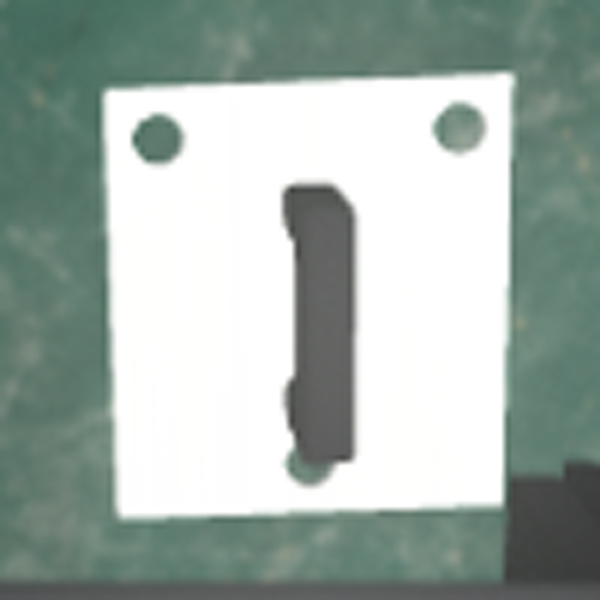

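Call:
send_rows([
  [[0.1, -1, 0, -0.5, -1], [0.1, -1, 0, -0.5, -1], [0.1, -1, 0, -0.5, -1], [0.1, -1, 0, -0.5, -1], [0.1, -1, 0, -0.5, -1], [0.1, -1, 0, -0.5, -1], [0.1, -1, 0, -0.5, -1], [0.1, -1, 0, -0.5, -1], [0.1, -1, 0, -0.5, -1], [0.1, -1, 0, -0.5, -1], [0.1, -1, 0, -0.5, -1], [0.1, -1, 0, -0.5, -1], [0.1, -1, 0, -0.5, -1], [0.1, -1, 0, -0.5, -1], [0.1, -1, 0, -0.5, -1], [0.1, -1, 0, -0.3, -1], [0, 0, 0, 0, -1], [0, 0, 0, 0, -1]],
])

```text
time_s: 5.4
position: [0.4994, -0.2135, 0.2393]
tcp_rot: [[0.353, 0.935, -0.001], [0.935, -0.353, 0.001], [0.001, -0.001, -1.0]]
force: [-0.1, -0.3, 0.5]
opening: 1.001
```

```bash
python3 - <<'E'
from h import *
st()
s,d,P=wrist("w2")
np.save("w2P.npy",P)
for t in("fixture","jaw_face","jaw_grip","housing","housing_top","thread0"):
    print(t,[(np.round(q['at'],4).tolist(),round(q['conf'],2)) for q in mark_of("wrist",t)[:4]])
E
```

```text
t 5.4 p [ 0.4994 -0.2135  0.2393] yawy -20.7 f [-0.14 -0.32  0.48] op 1.001
fixture []
jaw_face [([0.5297, -0.1979, 0.0292], 0.66), ([0.5574, -0.1273, 0.0098], 0.27)]
jaw_grip [([0.5216, -0.2245, 0.0845], 0.75)]
housing [([0.5603, -0.1267, 0.0106], 0.67)]
housing_top [([0.5559, -0.121, 0.057], 0.95)]
thread0 [([0.5994, -0.095, 0.0519], 0.9), ([0.5505, -0.1652, 0.0559], 0.85)]
```

View pics/w2.png

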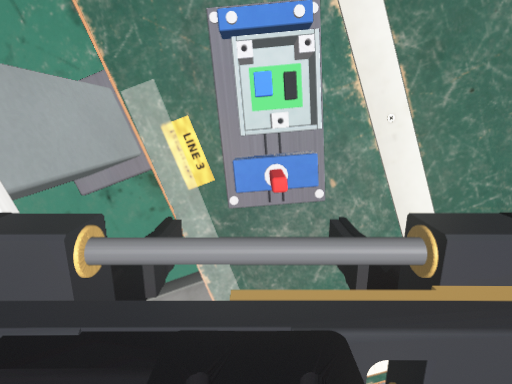

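```bash
python3 - <<'E'
import cv2
im=cv2.imread("pics/w2.png")
cv2.imwrite("pics/w2z.png",cv2.resize(im[0:215,195:335],None,fx=2.75*1,fy=2.75,interpolation=2))
cv2.imwrite("pics/w2a.png",cv2.resize(im[0:120,200:340],None,fx=5,fy=5,interpolation=2))
cv2.imwrite("pics/w2b.png",cv2.resize(im[100:215,200:340],None,fx=5,fy=5,interpolation=2))
E
```

```text
(no output)
```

View pics/w2a.png

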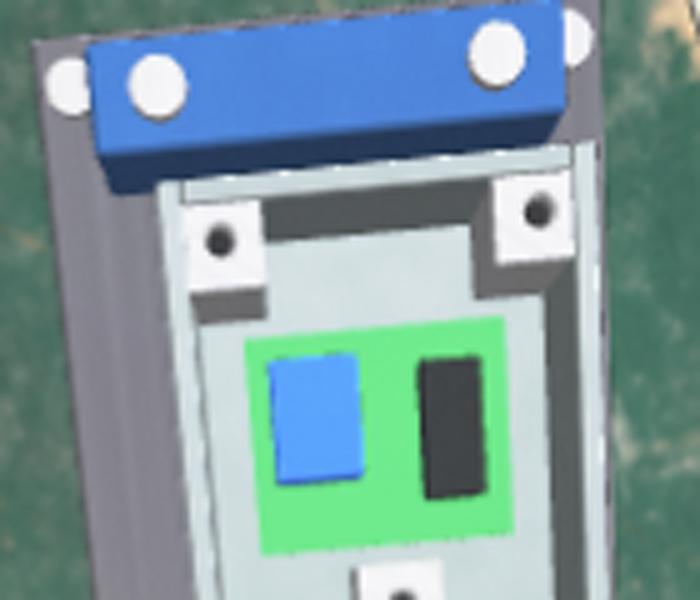

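View pics/w2b.png

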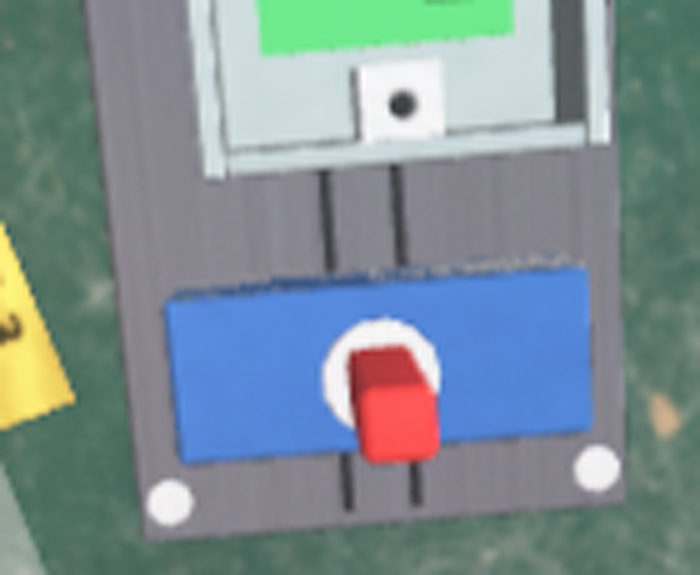

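```bash
cat >> h.py <<'E'
from scipy.optimize import least_squares
def fit2(local,world):
    L=np.array(local);W=np.array(world)[:,:2]
    f=lambda q:((np.c_[np.cos(q[2])*L[:,0]-np.sin(q[2])*L[:,1]+q[0],np.sin(q[2])*L[:,0]+np.cos(q[2])*L[:,1]+q[1]])-W).ravel()
    r=least_squares(f,[*W.mean(0),np.arctan2(*(W[-1]-W[0])[::-1])-np.arctan2(*(L[-1]-L[0])[::-1])]);return r.x[:2],np.degrees(r.x[2]),np.abs(r.fun).max()
E
python3 - <<'E'
from h import *
d={'mtx':np.array([[291.26978545,0,255.23429062],[0,291.26978545,192.98310522],[0,0,1]]),'distortion':[0.00737454,0,0,0,0]}
o=-.4
P=np.load("w2P.npy")
th=px2z(d,P,np.array([[244,48.2],[308,42],[280.4,120.8]])+o,[.056]*3)
print(th,"housing",fit2([[-.033,.038],[.033,.038],[0,-.038]],th))
jw=px2z(d,P,np.array([[233.6,160.4],[317.6,154],[318.4,186],[236.6,192.6]])+o,[.044]*4)
print("jaw (origin=inner face)",fit2([[-.05,0],[.05,0],[.05,-.04],[-.05,-.04]],jw))
g=px2z(d,P,np.array([[280,184.8]])+o,[.1]);print("grip top",g)
b=px2z(d,P,np.array([[229.6,208],[324.8,200],[206.6,8.4]])+o,[.012]*3)
print("fixture",fit2([[-.065,-.12],[.065,-.12],[-.065,.12]],b))
P=np.load("w1P.npy")
off=np.array([245,140])
h=px2z(d,P,np.array([[158,139],[460,127]])/6+off+o,[.004]*2);print(h)
c=px2z(d,P,np.array([[103,90],[514,73],[503,505],[119,519]])/6+off+o,[.004]*4)
print("cover",fit2([[-.044,.049],[.044,.049],[.044,-.049],[-.044,-.049]],c))
print("cover h+c",fit2([[-.033,.038],[.033,.038],[-.044,.049],[.044,.049],[.044,-.049],[-.044,-.049]],np.r_[h,c]))
E
```

```text
[[ 0.53565629 -0.07867213  0.056     ]
 [ 0.5992343  -0.09652326  0.056     ]
 [ 0.54656731 -0.1604319   0.056     ]] housing (array([ 0.55701961, -0.1240589 ]), np.float64(-15.882151385014717), np.float64(0.00019340989469743275))
jaw (origin=inner face) (array([ 0.52844242, -0.19695414]), np.float64(-16.163664679651685), np.float64(0.0011025535826068855))
grip top [[ 0.52213858 -0.21750135  0.1       ]]
fixture (array([ 0.54256613, -0.14679641]), np.float64(-15.809944012769604), np.float64(0.001919846645064227))
[[0.46472086 0.28582327 0.004     ]
 [0.52391303 0.31493462 0.004     ]]
cover (array([0.51115459, 0.26596674]), np.float64(26.195512641066532), np.float64(0.0007789488337561767))
cover h+c (array([0.51113122, 0.26607061]), np.float64(26.18371459496908), np.float64(0.000696637873838668))
```

Call:
send_rows([
  [[0.38, -0.07, -0.5, 0.42, -1], [0.38, -0.07, -0.5, 0.42, -1], [0, 0, -0.9, 0, -1], [0, 0, -0.9, 0, -1], [0, 0, -0.9, 0, -1], [0, 0, -0.9, 0, -1], [0, 0, -0.6, 0, -1], [0, 0, 0, 0, -1], [0, 0, 0, 0, 1], [0, 0, 0, 0, 1], [0, 0, 0, 0, 1], [0, 0, 0, 0, 1], [0, 0, 0, 0, 1], [0, 0, 0, 0, 1], [0, 0, 0, 0, 1], [0, 0, 0, 0, 1]],
])

```text
time_s: 7.35
position: [0.5223, -0.218, 0.0836]
tcp_rot: [[0.273, 0.962, -0.0], [0.962, -0.273, 0.0], [0.0, -0.0, -1.0]]
force: [0.2, 0.3, 0.2]
opening: 0.355
```

```bash
python3 - <<'E'
from h import *
st()
s,d,P=wrist("w3")
E
```

```text
t 7.35 p [ 0.5223 -0.218   0.0836] yawy -15.87 f [0.2  0.33 0.23] op 0.355
```

View pics/w3.png

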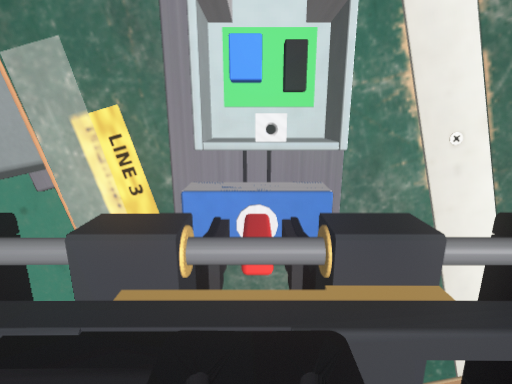

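Call:
send_rows([
  [[0, 0, 0, 0, 1], [0, 0, 0, 0, 1], [0, 0, 0, 0, 1], [0, 0, 0, 0, 1], [0, 0, 0, 0, 1], [0, 0, 0, 0, 1], [0.027, 0.096, 0, 0, 1], [0.027, 0.096, 0, 0, 1], [0.027, 0.096, 0, 0, 1], [0.027, 0.096, 0, 0, 1], [0.027, 0.096, 0, 0, 1], [0.027, 0.096, 0, 0, 1], [0.027, 0.096, 0, 0, 1], [0.027, 0.096, 0, 0, 1]],
])

```text
time_s: 8.8
position: [0.5295, -0.1958, 0.0836]
tcp_rot: [[0.273, 0.962, 0.002], [0.962, -0.273, -0.002], [-0.001, 0.002, -1.0]]
force: [3.8, -4.2, -4.9]
opening: 0.181
```

```bash
python3 - <<'E'
from h import *
st()
s,d,P=wrist("w4")
E
```

```text
t 8.8 p [ 0.5295 -0.1958  0.0836] yawy -15.85 f [ 3.79 -4.17 -4.86] op 0.181
```

View pics/w4.png

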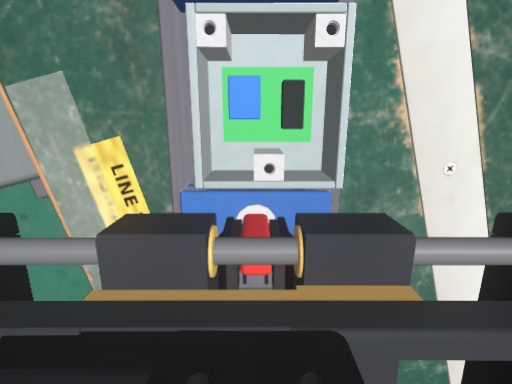

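Call:
send_rows([
  [[0.018, 0.064, 0, 0, 1], [0.018, 0.064, 0, 0, 1], [0.018, 0.064, 0, 0, 1], [0.018, 0.064, 0, 0, 1]],
])

```text
time_s: 9.25
position: [0.5315, -0.1889, 0.0836]
tcp_rot: [[0.273, 0.962, 0.001], [0.962, -0.273, -0.003], [-0.003, 0.002, -1.0]]
force: [3.1, -6.2, -4.4]
opening: 0.18
```

Call:
send_rows([
  [[0.018, 0.064, 0, 0, 1], [0, 0, 0, 0, 1]],
])

```text
time_s: 9.45
position: [0.5321, -0.1867, 0.0836]
tcp_rot: [[0.273, 0.962, 0.001], [0.962, -0.273, -0.003], [-0.002, 0.002, -1.0]]
force: [2.4, -5.5, -4.9]
opening: 0.181
```

```bash
python3 - <<'E'
from h import *
st()
s,d,P=wrist("w5")
c=imaging.capture("side")['img'];cv2.imwrite("pics/s5.png",cv2.resize(c[130:210,210:330],None,fx=5,fy=5,interpolation=2))
E
```

```text
t 9.45 p [ 0.5321 -0.1867  0.0836] yawy -15.83 f [ 2.4  -5.53 -4.95] op 0.181
```

View pics/w5.png

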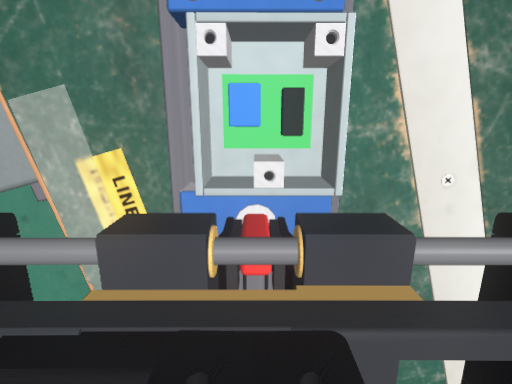

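View pics/s5.png

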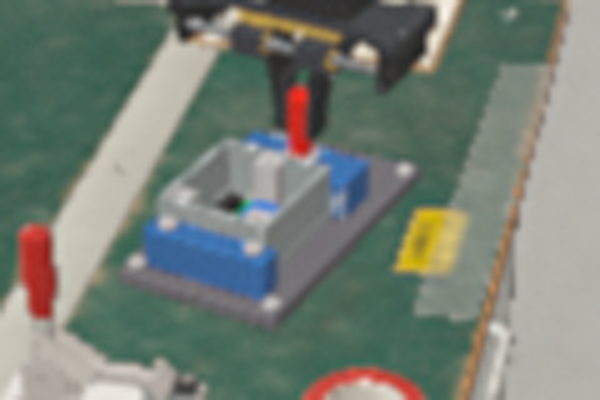

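Call:
send_rows([
  [[0.009, 0.032, 0, 0, 1], [0.009, 0.032, 0, 0, 1]],
])

```text
time_s: 9.75
position: [0.5326, -0.1851, 0.0836]
tcp_rot: [[0.273, 0.962, 0.001], [0.962, -0.273, -0.003], [-0.003, 0.002, -1.0]]
force: [3.4, -6.9, -5.1]
opening: 0.179
```

Call:
send_rows([
  [[0.009, 0.032, 0, 0, 1], [0, 0, 0, 0, 1]],
])

```text
time_s: 9.95
position: [0.5329, -0.1841, 0.0836]
tcp_rot: [[0.273, 0.962, 0.001], [0.962, -0.273, -0.003], [-0.002, 0.002, -1.0]]
force: [2.6, -5.6, -5.2]
opening: 0.18
```

Call:
send_rows([
  [[0.009, 0.032, 0, 0, 1], [0, 0, 0, 0, 1]],
])

```text
time_s: 10.15
position: [0.5331, -0.1832, 0.0836]
tcp_rot: [[0.273, 0.962, 0.001], [0.962, -0.273, -0.003], [-0.003, 0.002, -1.0]]
force: [2.7, -6.0, -6.1]
opening: 0.18
```

Call:
send_rows([
  [[0.009, 0.032, 0, 0, 1], [0, 0, 0, 0, 1]],
])

```text
time_s: 10.35
position: [0.5331, -0.1831, 0.0836]
tcp_rot: [[0.272, 0.962, 0.001], [0.962, -0.272, -0.004], [-0.004, 0.002, -1.0]]
force: [1.1, -8.6, -4.6]
opening: 0.18
```

Call:
send_rows([
  [[0.009, 0.032, 0, 0, 1], [0, 0, 0, 0, 1]],
])

```text
time_s: 10.55
position: [0.5332, -0.1831, 0.0836]
tcp_rot: [[0.272, 0.962, 0.0], [0.962, -0.272, -0.006], [-0.005, 0.002, -1.0]]
force: [-0.5, -11.3, -4.8]
opening: 0.181
```

Call:
send_rows([
  [[0.009, 0.032, 0, 0, 1], [0, 0, 0, 0, 1]],
])

```text
time_s: 10.75
position: [0.5332, -0.183, 0.0836]
tcp_rot: [[0.271, 0.962, -0.0], [0.962, -0.271, -0.007], [-0.007, 0.002, -1.0]]
force: [-2.1, -15.5, -5.8]
opening: 0.184
```

Call:
send_rows([
  [[0, 0, 0, 0, 1], [0, 0, 0, 0, 1], [0, 0, 0, 0, 1], [0, 0, 0, 0, 1], [0, 0, 0, 0, 1], [0, 0, 0, 0, 1]],
])

```text
time_s: 11.35
position: [0.5332, -0.183, 0.0836]
tcp_rot: [[0.272, 0.962, -0.0], [0.962, -0.272, -0.007], [-0.007, 0.002, -1.0]]
force: [-1.7, -14.7, -5.1]
opening: 0.179
```

```bash
python3 - <<'E'
from h import *
st()
s,d,P=wrist("w6")
c=imaging.capture("side")['img'];cv2.imwrite("pics/s6.png",cv2.resize(c[130:210,210:330],None,fx=5,fy=5,interpolation=2))
E
```

```text
t 11.35 p [ 0.5332 -0.183   0.0836] yawy -15.76 f [ -1.72 -14.71  -5.08] op 0.179
```

View pics/w6.png

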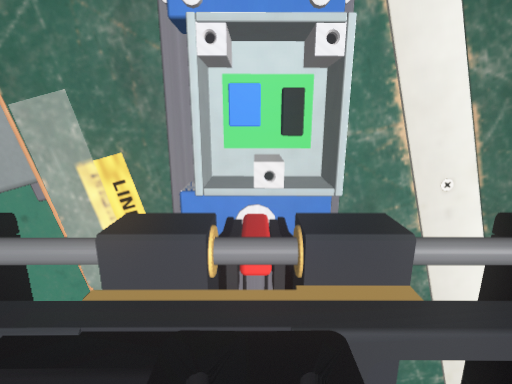

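The housing now sits against the fixed jaw (blue block touches its upper edge at row 12), jaw behind at row 192. Releasing and rising.

Call:
send_rows([
  [[0, 0, 0, 0, -1], [0, 0, 0, 0, -1], [0, 0, 0, 0, -1], [0, 0, 0, 0, -1], [0, 0, 0, 0, -1], [0, 0, 0, 0, -1], [0, 0, 0.6, 0, -1], [0, 0, 0.9, 0, -1], [0, 0, 1, 0, -1], [0, 0, 1, 0, -1], [0, 0, 1, 0, -1], [0, 0, 0.7, 0, -1], [0, 0, 0, 0, -1], [0, 0, 0, 0, -1]],
])

```text
time_s: 12.85
position: [0.5332, -0.1784, 0.2395]
tcp_rot: [[0.273, 0.962, 0.0], [0.962, -0.273, -0.0], [-0.0, 0.0, -1.0]]
force: [1.7, -0.2, -0.1]
opening: 1.0
```

```bash
python3 - <<'E'
from h import *
st()
s,d,P=wrist("w7");np.save("w7P.npy",P)
im=d['img']
cv2.imwrite("pics/w7z.png",cv2.resize(im[0:220,180:340],None,fx=2.7,fy=2.7,interpolation=2))
E
```

```text
t 12.85 p [ 0.5332 -0.1784  0.2395] yawy -15.86 f [ 1.66 -0.22 -0.06] op 1.0
```

View pics/w7.png

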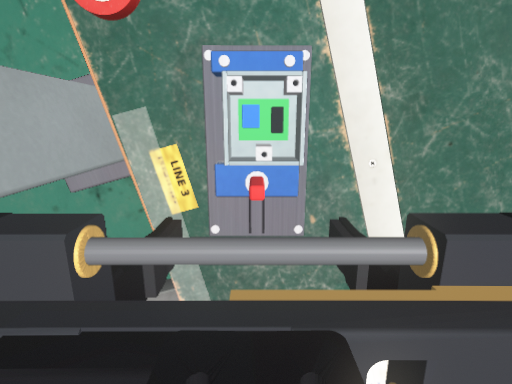

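```bash
cat >> h.py <<'E'
def dark(im,u,v,r=5,T=None):
    g=cv2.cvtColor(im,cv2.COLOR_BGR2GRAY).astype(float)
    y,x=np.mgrid[v-r:v+r+1,u-r:u+r+1];q=g[v-r:v+r+1,u-r:u+r+1];w=np.clip((T or 0.75*np.percentile(q,80))-q,0,None)
    return [(w*x).sum()/w.sum(),(w*y).sum()/w.sum()]
D0={'mtx':np.array([[291.26978545,0,255.23429062],[0,291.26978545,192.98310522],[0,0,1]]),'distortion':[0.00737454,0,0,0,0]}
TH=[[-.033,.038],[.033,.038],[0,-.038]]
E
python3 - <<'E'
from h import *
im=cv2.imread("pics/w7.png");P=np.load("w7P.npy")
uv=[dark(im,*p,4) for p in((234,84),(295,83),(264,155))];print(uv)
th=px2z(D0,P,uv,[.056]*3);print(th,fit2(TH,th))
cv2.imwrite("pics/w7z.png",cv2.resize(im[40:200,200:310],None,fx=3.7,fy=3.7,interpolation=2))
E
```

```text
[[np.float64(233.1844827586207), np.float64(82.52413793103449)], [np.float64(295.0814968361335), np.float64(82.52618372245254)], [np.float64(263.6974227538089), np.float64(154.02534529403388)]]
[[ 0.53802482 -0.07032788  0.056     ]
 [ 0.6012181  -0.08828869  0.056     ]
 [ 0.54903275 -0.15210417  0.056     ]] (array([ 0.55930563, -0.11576053]), np.float64(-15.818988986649334), np.float64(0.00021721197424362515))
```

View pics/w7z.png

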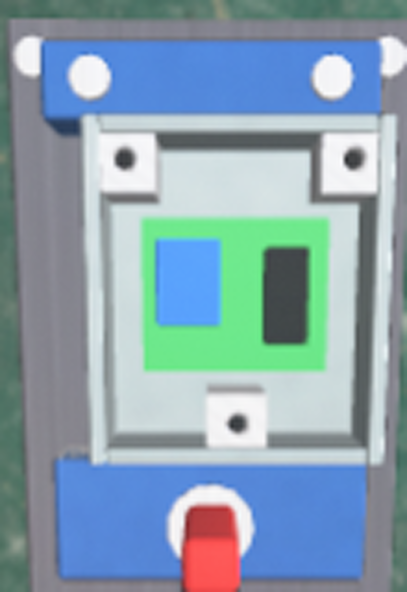

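Call:
send_rows([
  [[0.01, 1, 0, 0.565, -1], [0.01, 1, 0, 0.565, -1], [0.01, 1, 0, 0.565, -1], [0.01, 1, 0, 0.565, -1], [0.01, 1, 0, 0.565, -1], [0.01, 1, 0, 0.565, -1], [0.01, 1, 0, 0.565, -1], [0.01, 1, 0, 0.565, -1], [0.01, 1, 0, 0.565, -1], [0.01, 1, 0, 0.565, -1], [0.01, 1, 0, 0.565, -1], [0.01, 1, -0.4, 0.565, -1], [0.01, 1, -0.9, 0.565, -1], [0, 0, 0, 0, -1], [0, 0, 0, 0, -1]],
])

```text
time_s: 14.4
position: [0.5358, 0.2115, 0.1983]
tcp_rot: [[-0.443, 0.897, -0.005], [0.897, 0.443, -0.001], [0.001, -0.005, -1.0]]
force: [0.0, -0.2, 0.2]
opening: 1.001
```

```bash
python3 - <<'E'
from h import *
st()
s,d,P=wrist("w8");np.save("w8P.npy",P)
E
```

```text
t 14.4 p [0.5358 0.2115 0.1983] yawy 26.28 f [ 0.05 -0.19  0.22] op 1.001
```

View pics/w8.png

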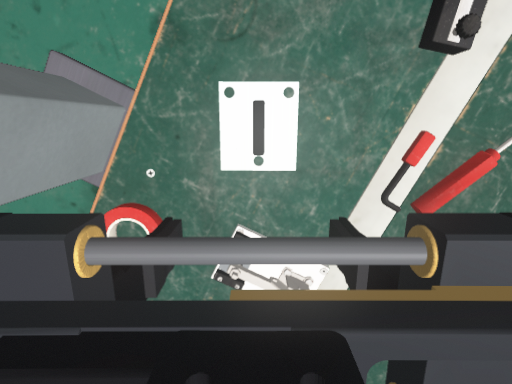

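```bash
python3 - <<'E'
from h import *
im=cv2.imread("pics/w8.png");P=np.load("w8P.npy")
uv=[dark(im,*p,6) for p in((229,92),(289,92),(259,160))];print(np.round(uv,1))
print(fit2(TH,px2z(D0,P,uv,[.003]*3)))
g=im.min(2)
m=(g>150).astype(np.uint8);m[:70]=0;m[180:]=0;m[:,:210]=0;m[:,305:]=0
c=max(cv2.findContours(m,0,1)[0],key=cv2.contourArea)
b=px2z(D0,P,cv2.boxPoints(cv2.minAreaRect(c)),[.004]*4);print(b.mean(0))
bar=((im.max(2)<95)&(np.mgrid[:384,:512][0]<152)).astype(np.uint8);bar[:98]=0;bar[:,:245]=0;bar[:,275:]=0
p=np.argwhere(bar)[:,::-1];c=cv2.minAreaRect(p.astype(np.float32));print(c);print(px2z(D0,P,[c[0]],[.036]))
print(P[:3,3])
E
```

```text
[[228.7  91.9]
 [288.1  91.8]
 [258.  159.3]]
(array([0.51075353, 0.2664576 ]), np.float64(26.220004620019985), np.float64(0.000699594631926731))
[0.51069881 0.26590509 0.004     ]
((258.5, 111.5), (21.0, 9.0), 90.0)
[[0.50385722 0.28057664 0.036     ]]
[0.50617654 0.27177704 0.34354196]
```

Call:
send_rows([
  [[-0.417, 0.912, 0, 0, -1], [-0.417, 0.912, 0, 0, -1], [0, 0, -1, 0, -1], [0, 0, -1, 0, -1], [0, 0, -1, 0, -1], [0, 0, -1, 0, -1], [0, 0, -1, 0, -1], [0, 0, -0.4, 0, -1], [0, 0, 0, 0, -1], [0, 0, 0, 0, -1]],
])

```text
time_s: 15.45
position: [0.5134, 0.2658, 0.0396]
tcp_rot: [[-0.441, 0.898, 0.002], [0.898, 0.441, 0.0], [-0.0, 0.002, -1.0]]
force: [0.5, 0.5, 0.4]
opening: 1.0
```

```bash
python3 - <<'E'
from h import *
st()
s,d,P=wrist("w9")
E
```

```text
t 15.45 p [0.5134 0.2658 0.0396] yawy 26.16 f [0.45 0.54 0.35] op 1.0
```

View pics/w9.png

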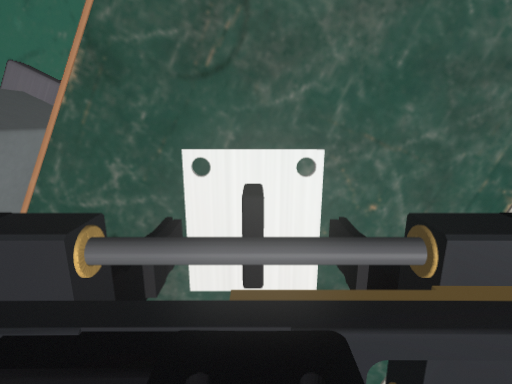

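```bash
python3 - <<'E'
from h import *
st()
s,d,P=wrist("w9b");im=d['img']
uv=[dark(im,*p,11) for p in((201,167),(306,167))];print(np.round(uv,1))
h=px2z(d,P,uv,[.003]*2);print(h,np.degrees(np.arctan2(*(h[1]-h[0])[:2][::-1])),np.linalg.norm(h[1]-h[0]))
y=np.array([-np.sin(np.radians(26.2)),np.cos(np.radians(26.2))]);print(h[:,:2].mean(0)-.038*y)
print(px2z(d,P,[[241.5,287],[264,287]],[.036]*2), px2z(d,P,[[253,236]],[.036]))
E
```

```text
t 15.5 p [0.5136 0.266  0.04  ] yawy 26.17 f [0.13 1.02 0.26] op 0.999
[[200.1 166.4]
 [304.6 166.3]]
[[0.46479031 0.28559159 0.003     ]
 [0.52387595 0.31468272 0.003     ]] 26.213571400205808 0.06585898331064219
[0.51111035 0.26604134]
[[0.51730881 0.23941218 0.036     ]
 [0.52890317 0.24508605 0.036     ]] [[0.50947487 0.27042665 0.036     ]]
```

Call:
send_rows([
  [[-0.083, 0, -0.2, 0, -1], [0, 0, -0.23, 0, -1], [0, 0, 0, 0, -1], [0, 0, 0, 0, 1], [0, 0, 0, 0, 1], [0, 0, 0, 0, 1], [0, 0, 0, 0, 1], [0, 0, 0, 0, 1], [0, 0, 0, 0, 1], [0, 0, 0, 0, 1], [0, 0, 0, 0, 1], [0, 0, 0, 0, 1], [0, 0, 0, 0, 1], [0, 0, 0, 0, 1], [0, 0, 0, 0, 1], [0, 0, 0, 0, 1], [0, 0, 0, 0, 1]],
])

```text
time_s: 17.25
position: [0.5101, 0.2662, 0.0257]
tcp_rot: [[-0.442, 0.897, 0.001], [0.897, 0.442, 0.0], [-0.0, 0.001, -1.0]]
force: [0.3, 2.2, -1.2]
opening: 0.128
```

```bash
python3 - <<'E'
from h import *
st()
s,d,P=wrist("w10");im=d['img']
np.save("w10P.npy",P)
E
```

```text
t 17.25 p [0.5101 0.2662 0.0257] yawy 26.21 f [ 0.25  2.16 -1.24] op 0.128
```

View pics/w10.png

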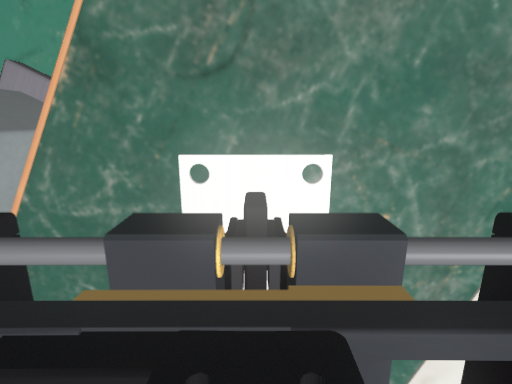

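Call:
send_rows([
  [[0, 0, 0.2, 0, 1], [0, 0, 0.4, 0, 1], [0, 0, 0.7, 0, 1], [0, 0, 1, 0, 1], [0, 0, 1, 0, 1], [0, 0, 1, 0, 1], [0, 0, 1, 0, 1], [0, 0, 1, 0, 1], [0, 0, 0.7, 0, 1], [0, 0, 0.3, 0, 1], [0, 0, 0, 0, 1], [0, 0, 0, 0, 1], [0, 0, 0, 0, 1]],
])

```text
time_s: 18.6
position: [0.5086, 0.2657, 0.243]
tcp_rot: [[-0.442, 0.897, -0.004], [0.897, 0.442, -0.001], [0.001, -0.004, -1.0]]
force: [0.1, -0.0, -3.1]
opening: 0.132
```

```bash
python3 - <<'E'
from h import *
def pl(im,P,z,a,b):
    uv=[dark(im,*a,11),dark(im,*b,11)]
    h=px2z(D0,P,uv,[z]*2)
    print(np.round(uv,1),np.degrees(np.arctan2(*(h[1]-h[0])[:2][::-1])),np.linalg.norm(h[1]-h[0]))
    return h
im=cv2.imread("pics/w10.png");P=np.load("w10P.npy");print(pl(im,P,.003,(200,174),(313,174)))
print(st()['tcp_rot'])
s,d,P=wrist("w11");im=d['img'];print(pl(im,P,s['position'][2]-.0257+.003,(200,174),(313,174)))
E
```

```text
[[198.9 173. ]
 [311.4 172.5]] 26.492268508636002 0.06568410822535425
[[0.46359503 0.28498849 0.003     ]
 [0.52238195 0.31428866 0.003     ]]
t 18.6 p [0.5086 0.2657 0.243 ] yawy 26.21 f [ 0.06 -0.01 -3.11] op 0.132
[[-4.41651113e-01  8.97179911e-01 -3.53585992e-03]
 [ 8.97186670e-01  4.41650267e-01 -1.05891099e-03]
 [ 6.11579814e-04 -3.63999561e-03 -9.99993188e-01]]
[[198.9 173.2]
 [311.9 173.1]] 26.269802287720502 0.0659633896227043
[[0.46204417 0.28435698 0.22033172]
 [0.52119485 0.31355228 0.22033172]]
```

View pics/w11.png

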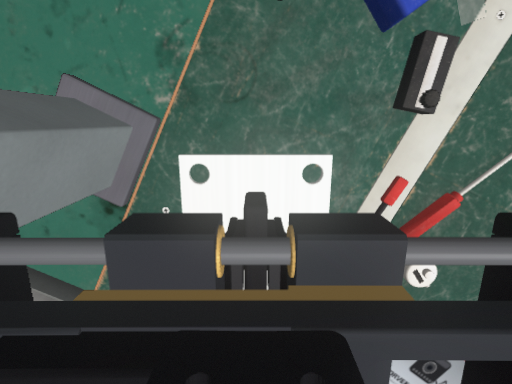

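Call:
send_rows([
  [[0.114, -0.3, 0, -0.49, 1], [0.114, -0.7, 0, -0.49, 1], [0.114, -1, 0, -0.49, 1], [0.114, -1, 0, -0.49, 1], [0.114, -1, 0, -0.49, 1], [0.114, -1, 0, -0.49, 1], [0.114, -1, 0, -0.49, 1], [0.114, -1, 0, -0.49, 1], [0.114, -1, 0, -0.49, 1], [0.114, -1, 0, -0.49, 1], [0.114, -1, 0, -0.49, 1], [0.114, -1, 0, -0.49, 1], [0.114, -0.9, 0, -0.49, 1], [0.114, -0.6, 0, -0.49, 1], [0.114, -0.2, 0, -0.49, 1], [0, 0, 0, 0, 1], [0, 0, 0, 0, 1], [0, 0, 0, 0, 1]],
])

```text
time_s: 20.45
position: [0.5606, -0.1139, 0.2443]
tcp_rot: [[0.273, 0.962, -0.001], [0.962, -0.273, 0.001], [0.0, -0.001, -1.0]]
force: [-0.2, 0.0, -3.3]
opening: 0.136
```

```bash
python3 - <<'E'
from h import *
s=st();print(s['tcp_rot'])
s,d,P=wrist("w12");np.save("w12P.npy",P)
c=imaging.capture("scene")['img'];cv2.imwrite("pics/c12.png",c)
c=imaging.capture("side")['img'];cv2.imwrite("pics/s12.png",c)
E
```

```text
t 20.45 p [ 0.5606 -0.1139  0.2443] yawy -15.82 f [-0.18  0.02 -3.27] op 0.136
[[ 2.72626718e-01  9.62119132e-01 -1.20350668e-03]
 [ 9.62119776e-01 -2.72625878e-01  8.17406516e-04]
 [ 4.58335383e-04 -1.38076443e-03 -9.99998942e-01]]
```

View pics/w12.png

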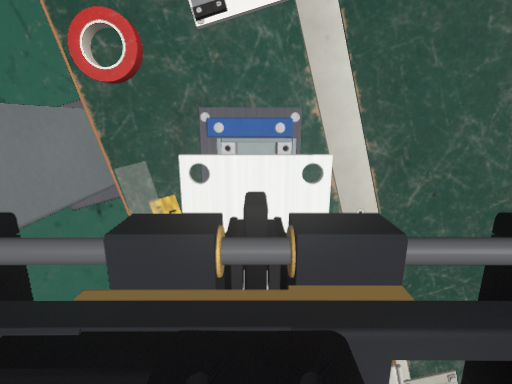

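View pics/s12.png

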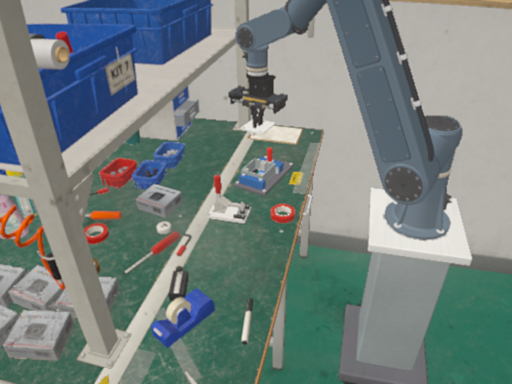

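```bash
cat >> h.py <<'E'
def rel(im,P,tcp,ta,tb,ra=3,rp=11,pa=(200,174),pb=(313,174)):
    zu=tcp[2]-.0257
    hp=px2z(D0,P,[dark(im,*pa,rp),dark(im,*pb,rp)],[zu+.003]*2)
    t=[dark(im,*ta,ra),dark(im,*tb,ra)];ht=px2z(D0,P,t,[.056]*2)
    ang=lambda h:np.degrees(np.arctan2(*(h[1]-h[0])[:2][::-1]))
    print('px',np.round(t,1),'thread',np.round(ht,4).tolist(),ang(ht),np.linalg.norm(ht[1]-ht[0]));print('hole',np.round(hp,4).tolist(),ang(hp),np.linalg.norm(hp[1]-hp[0]))
    print('thread-hole',(ht-hp)[:,:2].round(4).tolist(),'under z',zu)
E
python3 - <<'E'
from h import *
im=cv2.imread("pics/w12.png");P=np.load("w12P.npy")
rel(im,P,[.5606,-.1139,.2443],(228,148),(285,148))
cv2.imwrite("pics/w12z.png",cv2.resize(im[100:190,190:310],None,fx=6,fy=6,interpolation=2))
E
```

```text
px [[227.2 147.9]
 [285.  148. ]] thread [[0.5382, -0.07, 0.056], [0.6013, -0.0879, 0.056]] -15.896744119695033 0.06562869627253166
hole [[0.5375, -0.0691, 0.2216], [0.6011, -0.0872, 0.2216]] -15.846250275344312 0.06614367405234495
thread-hole [[0.0007, -0.0008], [0.0002, -0.0008]] under z 0.2186
```

View pics/w12z.png

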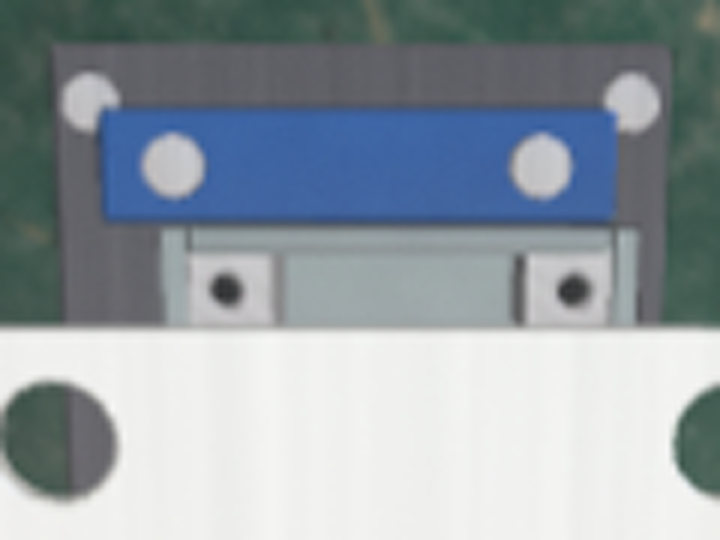

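Call:
send_rows([
  [[0.015, -0.027, -0.3, 0, 1], [0, 0, -0.7, 0, 1], [0, 0, -0.9, 0, 1], [0, 0, -0.9, 0, 1], [0, 0, -0.7, 0, 1], [0, 0, -0.5, 0, 1], [0, 0, -0.3, 0, 1], [0, 0, 0, 0, 1], [0, 0, 0, 0, 1], [0, 0, 0, 0, 1]],
])

```text
time_s: 21.6
position: [0.5623, -0.116, 0.1166]
tcp_rot: [[0.274, 0.962, 0.002], [0.962, -0.274, -0.001], [-0.0, 0.002, -1.0]]
force: [-0.3, 0.0, -3.7]
opening: 0.131
```

```bash
python3 - <<'E'
from h import *
st()
s,d,P=wrist("w13");np.save("w13P.npy",P);im=d['img'];print(s['position'].tolist())
cv2.imwrite("pics/w13z.png",cv2.resize(im[110:200,170:345],None,fx=4.5,fy=4.5,interpolation=2))
E
```

```text
t 21.6 p [ 0.5623 -0.116   0.1166] yawy -15.89 f [-0.32  0.05 -3.74] op 0.131
[0.5623185982752502, -0.11602375647927132, 0.11658268361187986]
```

View pics/w13z.png

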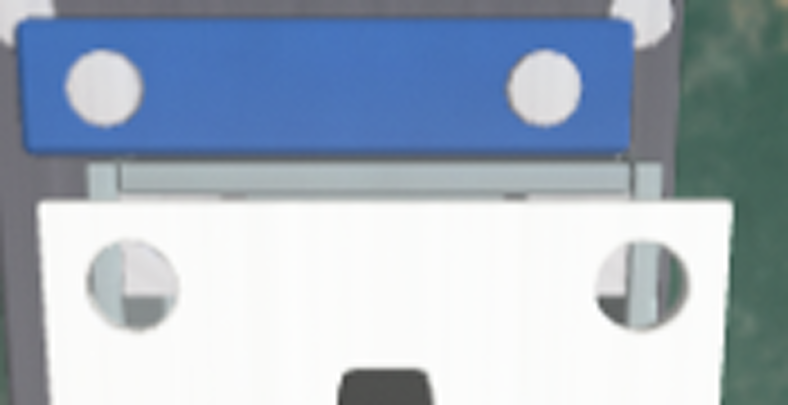

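Call:
send_rows([
  [[-0.04, 0.043, -0.3, 0, 1], [0, 0, -0.25, 0, 1], [0, 0, -0.2, 0, 1], [0, 0, 0, 0, 1], [0, 0, 0, 0, 1], [0, 0, 0, 0, 1]],
])

```text
time_s: 22.25
position: [0.5605, -0.1146, 0.0932]
tcp_rot: [[0.274, 0.962, 0.0], [0.962, -0.274, -0.0], [-0.0, 0.0, -1.0]]
force: [0.2, -0.7, -2.6]
opening: 0.131
```

```bash
python3 - <<'E'
from h import *
st()
s,d,P=wrist("w14");np.save("w14P.npy",P);im=d['img'];print(s['position'].tolist());print(s['tcp_rot'])
cv2.imwrite("pics/w14z.png",cv2.resize(im[110:200,170:345],None,fx=4.5,fy=4.5,interpolation=2))
E
```

```text
t 22.25 p [ 0.5605 -0.1146  0.0932] yawy -15.9 f [ 0.2  -0.67 -2.6 ] op 0.131
[0.5605442197099325, -0.11455420957891446, 0.09321669060201108]
[[ 2.74018885e-01  9.61724255e-01  3.30224774e-04]
 [ 9.61724311e-01 -2.74018859e-01 -1.21013856e-04]
 [-2.58941443e-05  3.50745275e-04 -9.99999938e-01]]
```

View pics/w14z.png

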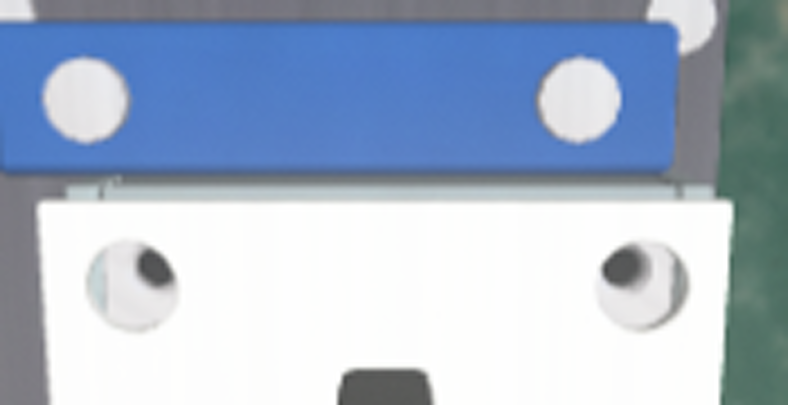

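```bash
python3 - <<'E'
from h import *
im=cv2.imread("pics/w14.png");P=np.load("w14P.npy");z=.0932-.0257
t=np.array([[204.4,169.5],[308.0,169.3]])-.4;h=np.array([[199.5,173.3],[312.8,173.3]])-.4
a=px2z(D0,P,t,[.056]*2);b=px2z(D0,P,h,[z+.003]*2);print(a,b,(a-b)[:,:2])
# expected from previous housing fit
th=np.array([[.53802,-.07033,.056],[.60122,-.08829,.056]]);print(proj(D0,P,th)+.4)
th=np.array([[.5382,-.0700,.056],[.6013,-.0879,.056]]);print(proj(D0,P,th)+.4)
for c in("scene","side"):
    d=imaging.capture(c);i=d['img']
    # project housing corners & plate corners
    p=proj(d,d['pose'],[[.5594,-.1157,.057]])[0].astype(int);print(p)
    cr=i[max(p[1]-60,0):p[1]+40,max(p[0]-60,0):p[0]+60];cv2.imwrite(f"pics/{c}14.png",cv2.resize(cr,None,fx=6,fy=6,interpolation=2))
    for n in("cover_under","housing_top","hole0","thread0"):
        print(c,n,[(np.round(q['at'],4).tolist(),round(q['conf'],2)) for q in mark_of(c,n)[:3]])
E
```

```text
[[ 0.53805606 -0.07010964  0.056     ]
 [ 0.60108097 -0.08792587  0.056     ]] [[ 0.53772964 -0.06986905  0.0705    ]
 [ 0.60134679 -0.08798666  0.0705    ]] [[ 3.26422220e-04 -2.40595680e-04]
 [-2.65822595e-04  6.07899519e-05]]
[[204.45563319 169.84728894]
 [308.34772178 169.78870997]]
[[204.56175032 169.27310348]
 [308.32810454 169.16693786]]
[298 196]
scene cover_under [([0.5583, -0.1188, 0.0699], 0.78)]
scene housing_top [([0.5586, -0.1154, 0.0548], 0.72)]
scene hole0 [([0.5399, -0.0752, 0.0694], 0.86), ([0.5505, -0.1523, 0.0688], 0.57), ([0.5356, -0.1595, 0.0297], 0.56)]
scene thread0 [([0.5393, -0.0764, 0.0573], 0.91), ([0.5468, -0.1505, 0.061], 0.72), ([0.606, -0.0944, 0.0587], 0.7)]
[258 166]
side cover_under [([0.6403, 0.4609, 0.0025], 0.47), ([0.5808, -0.5085, 0.0017], 0.28)]
side housing_top [([0.5626, -0.1173, 0.0607], 0.69), ([0.4286, 0.0761, 0.0013], 0.52)]
side hole0 [([0.5521, -0.1568, 0.0699], 0.85), ([0.5362, -0.0672, 0.0702], 0.74), ([0.6052, -0.0912, 0.0702], 0.64)]
side thread0 [([0.5401, -0.0705, 0.0536], 0.79), ([0.4303, 0.5254, 0.0002], 0.65), ([0.5513, -0.1557, 0.0587], 0.64)]
```

View pics/scene14.png

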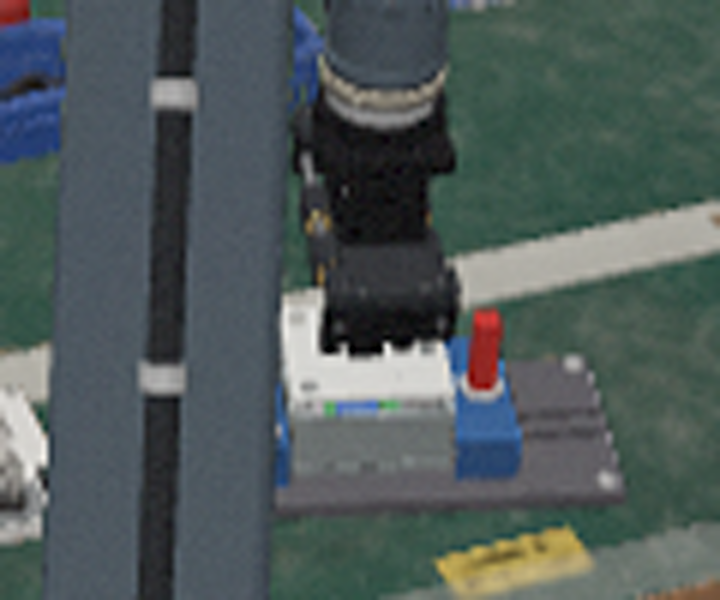

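View pics/side14.png

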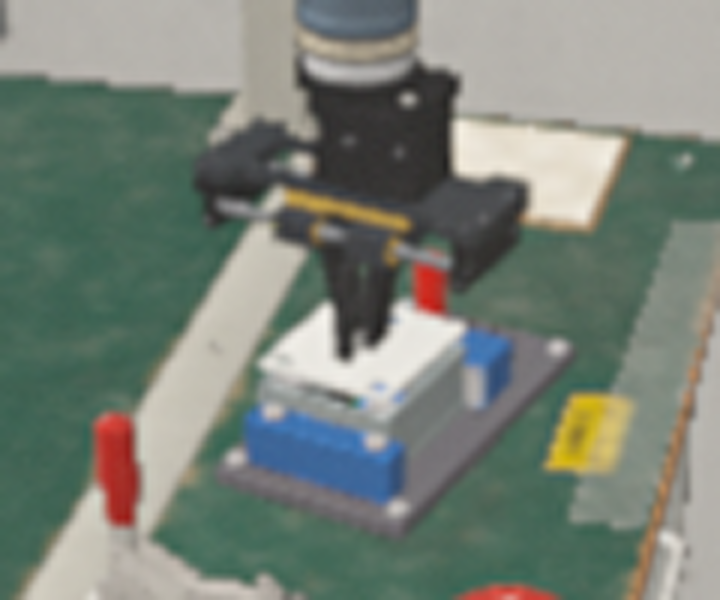

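Call:
send_rows([
  [[0, 0, 0, 0, 1], [0, 0, 0, 0, 1], [0, 0, 0, 0, 1], [0, 0, 0, 0, 1], [0, 0, 0, 0, 1]],
])

```text
time_s: 23.3
position: [0.5603, -0.1144, 0.0931]
tcp_rot: [[0.274, 0.962, -0.0], [0.962, -0.274, 0.0], [0.0, -0.0, -1.0]]
force: [-0.7, -0.4, -2.8]
opening: 0.133
```

```bash
python3 - <<'E'
from h import *
st()
s,d,P=wrist("w15");im=d['img']
cv2.imwrite("pics/w15z.png",cv2.resize(im[110:200,170:345],None,fx=4.5,fy=4.5,interpolation=2))
E
```

```text
t 23.3 p [ 0.5603 -0.1144  0.0931] yawy -15.9 f [-0.67 -0.36 -2.83] op 0.133
```

View pics/w15z.png

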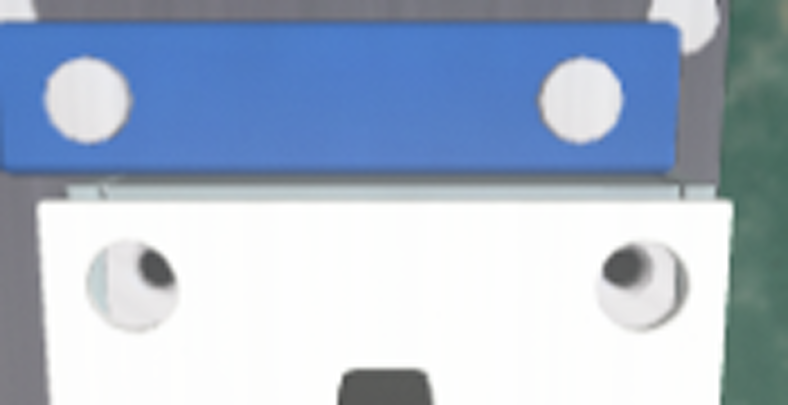

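The close-up shows both front threads through their holes, with left and right symmetric at (157,268) and (623,267). The view is unchanged after holding still, so I'm handing the job in.

```bash
python3 -c "
from rig import bot
print(bot.hand_in())"
```

```text
the job is handed in; nothing more can be done
None
```

I closed the jaw on the housing, and the cover plate is now held level over it by its handle. I handed the job in at about 23 s, still holding the plate.

- **Jaw:** I slid it shut by its red grip until the housing met the fixed jaw. The wrist read about 15 N, so the press on the housing was about 12–13 N after jaw friction. I held it for about 0.6 s and released. The later pictures show the jaw still against the housing.
- **Cover height:** the plate's underside is about 10.5 mm above the rim, worked out from the arm's height. The tool is level, and I felt no contact while lowering.
- **Hole alignment:** through the wrist camera, holes 0 and 1 are within about 0.5 mm of their threads, and the plate's angle matches the housing's. The gripper hid hole 2 from that camera, so its alignment follows from the other two.
- **Checks that disagreed:** the networks' scene-camera estimate put the cover centre about 3 mm off the housing centre, within their roughly 4 mm accuracy. In the side camera they did not find the plate's underside. I relied on the wrist camera instead.
- **Other things on the bench:** I moved nothing else. I did not measure the bystanders again at the end.

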